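# Pry open the battery bay of the cold-room temperature monitor

### The arm

A 7-joint arm with a two-finger parallel gripper is mounted at the origin on the work surface. World frame = base frame: x ahead of the robot, y to its left, z up, the work surface at z = 0. Lengths are in m, angles in rad, forces in N, time in s.
With the tool pointing down it reaches from about 0.425 to 0.95 m from the base axis. Payload 16.7 kg.
Tool frame: the origin (TCP) lies at the very end of the fingers, on their centre line; the grasp point (between the pads) lies grasp_offset behind it (grasp_offset is the distance from the TCP to the grasp point, in m); z points along the fingers, y is the line along which they close (so a half turn about z gives the same grasp; the last joint's range is limited). The gripper opens to 94 mm and grips with 3 to 60 N. Pads are 16 mm wide; open, the fingers measure 119 mm over their backs; the gripper's body (75 mm by 177 mm) begins 78 mm behind the grasp point.
Start: joints at [-1.353, 0.426, 0.074, 1.606, -0.034, 1.111, -0.067], TCP at [0.242, 0.63, 0.205] pointing down, gripper open.
Joint ranges: [-2.85, 2.85], [-0.5, 2.14], [-1.23, 1.37], [0.21, 2.46], [-1.02, 4.16], [0.16, 2.05], [-2.73, 2.73]. Speed limits (rad/s): [1.89, 1.89, 2.39, 2.39, 3.01, 3.01, 3.01].

### API

Orientations are given as a unit quaternion [x, y, z, w].
In Python, from workcell import * gives the robot as it stands.
- The arm moves only by the tool send_rows, never from a script. Its argument "deltas" is a list of rows, each a list of 7 numbers: the turn, a rotation vector about the tool's x, y, z in units of pi rad (1.0 is pi rad), then the shift along the tool's x, y, z in units of 400 mm (1.0 is 400 mm), then the closure, from -1 (fully open) to 1 (shut). A call has 1 to 12 rows; each row is the pose to reach, as a shift and turn from the pose commanded when the call began, along the tool's axes at that moment, turning the shorter way round; what a row does not reach only later rows make up. A row lasts 1/10 s, in which the tool goes at most 50 mm and 8.59 degrees, less where a joint would pass 70% of its speed; a pose out of reach is approached as far as the arm can. A call with a number of a shift or a turn outside -1 to 1 is refused whole. A call with a gripper value outside its range is refused whole. The fingers move at their own pace and stop on an object; "squeeze" is the grip in N (left out, the last holds). Time passes only in rows, so rows that repeat a pose let the fingers close. It gives the time, the measured TCP pose, the force, the opening and the grip force at its end, in the units of the state.
- get_obs(): the state, without advancing time (a new reading comes with each control period).
- camera(name): name is "side" or "top"; returns the picture (384x512x3 uint8, red, green, blue); there is no depth.
- camera_model(name): a dict with "K" (3x3 intrinsics, pixels), "R" (3x3) and "t" (3): a world point X has camera coordinates R X + t. Camera axes: x right, y down, z forward; pixel columns grow to the right and rows downward; lengths in m; the calibration is good to about 2 mm. A picture is of the moment at which its call begins. camera_model takes no time and is no camera call.
- sign_off(): hands the job in; it is judged then, once.
The state is a dict: "time": time; "q": joint angles; "dq": joint speeds; "tau": joint torques, N m; "tool_pos": TCP position; "ee_rot": TCP orientation; "wrist_force": force on the tool from outside, world axes, zero at the start; "torque": the same for the moment, N m; "width": finger opening in m; "grip_force": force on a finger pad.
Only numpy, scipy, OpenCV 4.12 (cv2) and the standard library are available. Lean on these libraries where they do the work, as an engineer would, in place of code of your own. Each camera call takes 0.05 s, during which the arm holds its last target. There are 200 camera calls.

### The job

The flat pry lever has been pushed under the slatted riser with only its blade peeping out: draw it clear, let it lie on the bench, then take it by its handle. Work the blade into the notch at the end of the temperature monitor's battery cover and lever until the snap-fit cover springs up, keeping the fingers off the cover until it has sprung. Put the lever down flat on the bench, lift the loose cover off and lay it, outer face up, flat in the middle of the rubber mat; let neither cover nor lever fall, and leave the other things on the bench where they are.

Things in the scene. Friction and masses are not known exactly. Their poses are not given: they have to be found in the camera images.
- opener_handle (a point): Centre of the handle of the flat pry lever, a loose tool, 0.14 kg, 220 mm long, lying flat on the bench. Axes: x from handle to blade tip, y across its width, z up. The handle: black plastic, 110 mm long (x -55 to +55), 24 mm wide, 14 mm thick. Centre of mass about 25 mm ahead (+x). At the start the whole handle is hidden under the riser.
- opener_blade (a point): Point on the pry lever's flat steel blade, 130 mm along x from opener_handle (35 mm short of the tip); same axes. The blade is 16 mm wide, 4 mm thick (last 14 mm: 2.4 mm), runs 110 mm on from the handle (x 55 to 165) in its mid-plane and so hovers 5 mm above the bench. At the start about 85 to 105 mm of it stick out from the riser's -y side.
- opener_tip (a point): Middle of the end of the pry lever's blade, 165 mm along x from opener_handle and level with it; same axes.
- riser: Fixed slatted aluminium bench rack, 240 mm (x) by 200 mm (y), 100 mm high, with a tray of eggs and a carton on it (up to 160 mm above the bench). Origin at bench level under its centre, z up. Legs 20 mm square at the corners; 82 mm clear below. The blade sticks out of its open -y side, which is 200 mm wide between the legs.
- monitor: Fixed grey temperature monitor, 191 x 76 mm, 70 mm high, face up. Origin at bench level under the centre of its battery bay; z up, x along it to the end with the notch (outer face x +56; display end x -135). The snap-fit cover closes the bay. Side walls (y 27 to 38 either side) are 65 mm high, the end wall (x 50 to 56) 62 mm. Bay: 28 mm above the bench inside; cells at x below +12.
- notch (a point): Pry notch: middle of the inner top edge of the monitor's end wall (the sill), at monitor x +50, 62 mm above the bench; monitor's axes. Over a width of 28 mm the cover is cut back to x +38: a 12 mm gap between sill and cover, by which a blade sloping about 30 degrees tip-down over the sill gets under the cover. The cover's underside is level with the sill.
- bay_edge (a point): Fixed point of the monitor (x +45, 66 mm above the bench) where cover_edge lies when the cover is shut. With the blade tip some 12 mm under the cover and the sill as fulcrum, the snap lets go when the handle has come down to about level; 6 to 10 degrees below level makes sure. It takes about 20 N up at the cover's notch end, 5 N at the handle.
- catch_l (a joint): One of two spring-loaded snap noses (the other mirrors it) at monitor x 47 to 54, 15 to 25 mm either side of the middle, tops 70 mm above the bench. They catch the two lips of the cover. Value in m: 0 at rest, grows to about 0.002 as the passing lip pushes the nose outward, and back to 0.
- cover_center (a point): Centre (half-way up) of the snap-fit cover: grey plastic, 0.06 kg, 90 mm long (x -45 to +45), 52 mm wide (y), 8 mm thick, ribs on its outer face (+z). Monitor's axes while shut; then its top is 70 mm above the bench, 5 mm proud of the side walls. Once sprung it rests on the noses by itself, 8 mm up at the notch end, tilted 5 degrees, and can be gripped across its width.
- cover_tongue (a point): End of the cover's 5 mm tongue, 50 mm along -x from cover_center, on its underside (4 mm below). While shut it is hooked 4 mm under a fixed lip of the monitor: draw the sprung cover about 7 mm towards the notch end to unhook it, then lift. Two 4 mm lips at the +x end reach to x +49.
- cover_edge (a point): Point of the cover 45 mm along x from cover_center, at half its thickness: its notch end. It coincides with bay_edge while the cover is shut; once sprung it is more than 5 mm above it.
- mat: Fixed flat black rubber mat, 140 mm (x) by 180 mm (y), 3 mm thick. Origin at bench level under its centre.
- jar_mid (a point): Centre of a bystander: amber glass jar with a steel lid, 68 mm across, 95 mm high, standing. Leave it.
- tub_mid (a point): Centre of a bystander: round white food tub with a lid, 114 mm across, 70 mm high. Leave it.
- brush_mid (a point): Middle of a bystander: a brush lying on the bench. Leave it.
- cell0_mid (a point): Centre of a bystander: spare battery cell, 26 mm across, 48 mm high, standing. Leave it.
- cell1_mid (a point): Centre of a bystander: the other spare battery cell, of the same size, standing. Leave it.
There are look-alikes about, which are no part of the job. What is shaped like the part that bears cover_center but orange or yellow is not meant.

How it is judged:
By the outcome, as a careful person would: the job done as asked, in the order asked, and still so for the second after the job is handed in, with the robot touching nothing.
It also fails if it takes over 72 s, if anything falls off the work surface, if the arm or the gripper's body presses on something with over 40 N, if the wrist force passes 120 N, or if a joint passes its speed limit or range.

## Working session

There is one attempt and no reset: what is moved stays moved. The work goes in short steps, Python scripts to look and compute and a tool call to move; the robot and the scene stay as the last step left them, time stands still between calls to the robot, and variables do not carry over. Pictures are saved under pics/ and viewed, at most 10 in all, crops included, and the job is handed in when it is done.

Besides the shell and the picture viewer there is one more tool, called as name(argument=value, ...) on one line, values as JSON. send_rows: Moves the arm, as the interface text tells. Its arguments: {"type":"object","properties":{"deltas":{"type":"array","items":{"type":"array","items":{"type":"number"}}},"squeeze":{"type":"number"}},"required":["deltas"]}

```bash
mkdir -p pics; ls; cat > h.py <<'E'
from workcell import *
import numpy as np, cv2
from scipy.spatial.transform import Rotation as Rn
def save(name,fn,crop=None,k=1):
    im=camera(name)[:,:,::-1]
    cv2.imwrite('pics/full_'+fn,im)
    if crop: im=im[crop[1]:crop[3],crop[0]:crop[2]]
    im=cv2.resize(im,None,fx=k,fy=k,interpolation=cv2.INTER_CUBIC)
    cv2.imwrite('pics/'+fn,im)
def ray(name,u,v,z):
    m=camera_model(name);K,R,t=map(np.array,(m['K'],m['R'],m['t']))
    d=R.T@np.linalg.inv(K)@[u,v,1];c=-R.T@t
    return c+d*(z-c[2])/d[2]
def proj(name,X):
    m=camera_model(name);K,R,t=map(np.array,(m['K'],m['R'],m['t']))
    p=K@(R@np.array(X)+t);return p[:2]/p[2]
def delta(pos,Rw):
    "row numbers to reach the TCP pose from the measured pose"
    o=get_obs();R0=Rn.from_quat(o['ee_rot'])
    return np.round(np.r_[(R0.inv()*Rw).as_rotvec()/np.pi,R0.inv().apply(np.array(pos)-o['tool_pos'])/.4],4)
E
python3 - <<'E'
from h import *
a=camera('top');b=camera('side')
cv2.imwrite('pics/t0.png',cv2.resize(a[:,:,::-1],None,fx=1.56,fy=1.56,interpolation=2));cv2.imwrite('pics/s0.png',cv2.resize(b[:,:,::-1],None,fx=1.56,fy=1.56,interpolation=2))
cv2.imwrite('pics/t0r.png',a[:,:,::-1]);cv2.imwrite('pics/s0r.png',b[:,:,::-1])
for n in('top','side'):
  m=camera_model(n);print(n,m['K'],-np.array(m['R']).T@m['t'],m['R'])
o=get_obs();print(o); 
E
```

```text
pics
top [[465.98494131   0.         255.30796165]
 [  0.         465.98494131 192.02132999]
 [  0.           0.           1.        ]] [ 0.43738416 -0.02568817  1.40484275] [[-0.01466798 -0.99984937  0.00927817]
 [-0.99688056  0.01390349 -0.07769066]
 [ 0.07754996 -0.01038879 -0.99693434]]
side [[370.86160866   0.         257.94562472]
 [  0.         370.86160866 191.96866096]
 [  0.           0.           1.        ]] [ 0.44917335 -0.97982423  0.68416089] [[ 0.99589423 -0.0888322   0.01742181]
 [-0.03291238 -0.53459646 -0.84446634]
 [ 0.08432944  0.84042577 -0.53532521]]
{'time': 0.1, 'q': array([-1.35351724,  0.42666339,  0.0738582 ,  1.60650926, -0.03411366,
        1.11077439, -0.06708747]), 'dq': array([-0.00205684, -0.00193752, -0.00135279, -0.00102078,  0.00138901,
        0.00050515,  0.00013633]), 'tau': array([ 9.51733673e-03, -9.37462163e+01,  3.67842481e+00, -4.55035865e+01,
       -4.82872850e-02,  1.68276730e-02,  8.18155195e-05]), 'tool_pos': array([0.24195234, 0.62975015, 0.20486472]), 'ee_rot': array([ 1.82377484e-01,  9.83228434e-01, -5.43366796e-04, -6.72139145e-05]), 'wrist_force': array([-0.69086483, -0.50212827, -0.15364713]), 'torque': array([ 0.0436446,  0.0641892, -0.0112129]), 'grip_force': 0.0, 'width': 0.09392399566604274}
```

View pics/t0.png

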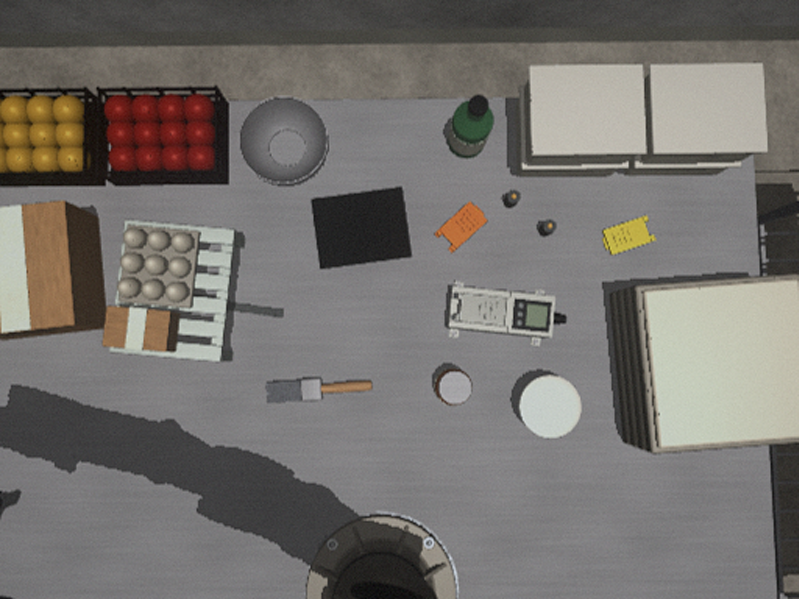

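View pics/s0.png

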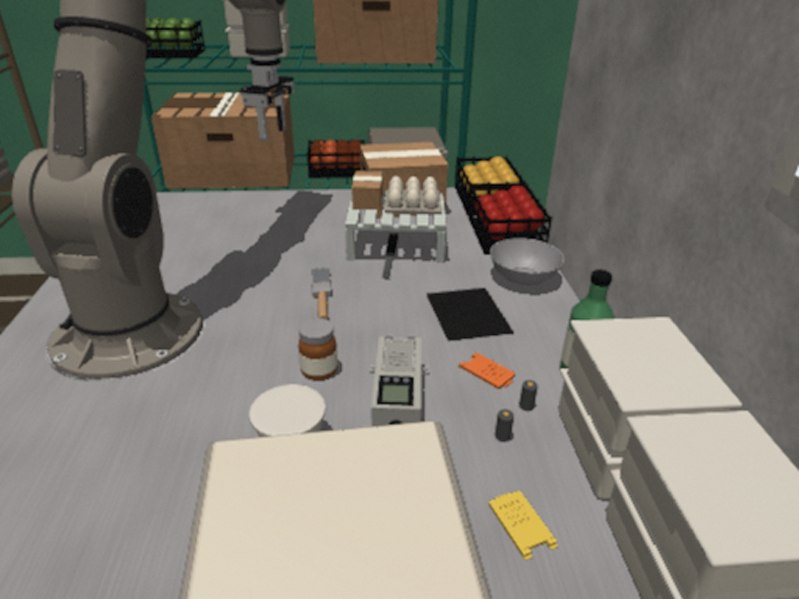

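```bash
python3 -c "
from h import *
print(get_obs().keys()); import workcell; print([x for x in dir(workcell) if x[0]!='_'])"
```

```text
dict_keys(['time', 'q', 'dq', 'tau', 'tool_pos', 'ee_rot', 'wrist_force', 'torque', 'grip_force', 'width'])
['MotionError', 'camera', 'camera_model', 'get_obs', 'grasp_offset', 'sign_off']
```

Candidates for the lever: the steel blade at top px (258,310), or the brush at (320,390); I choose the blade coming out from the riser. Candidates for the cover: the grey one in the monitor at (480,308), the orange one at (462,226) and the yellow one at (628,235); I choose the grey one. Next is one close crop to check both.

```bash
python3 - <<'E'
from h import *
t=cv2.imread('pics/t0r.png');s=cv2.imread('pics/s0r.png')
z=lambda i,x,y,w,h,k:cv2.resize(i[y:y+h,x:x+w],None,fx=k,fy=k,interpolation=cv2.INTER_CUBIC)
A=z(t,135,170,50,50,6);B=z(t,280,175,83,50,6)
C=z(s,215,125,80,60,5);D=z(s,230,205,50,75,4)
im=np.zeros((600,800,3),np.uint8);im[:300,:300]=A;im[:300,300:798]=B;im[300:600,:400]=C;im[300:600,400:600]=D
cv2.imwrite('pics/c1.png',im)
E
```

```text
(no output)
```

View pics/c1.png

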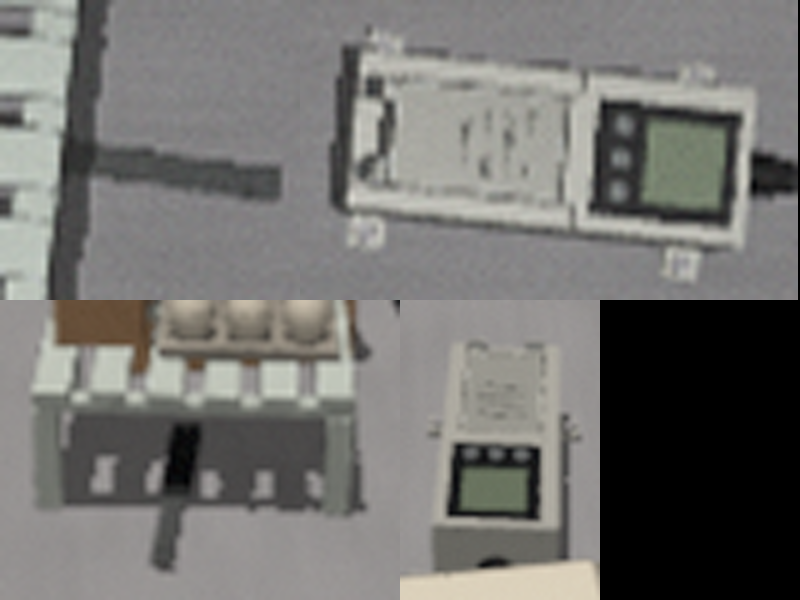

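Crop shows: blade tip middle at crop (281,182), blade at riser (95,160) in the top view. The handle (black) is visible under the riser in the side view, so it is the lever. Monitor top corners are about (358,50), (350,207), (755,88), (743,245), with the notch end to the left (+y); its cover is grey.

```bash
python3 - <<'E'
from h import *
A=lambda x,y:((x+.5)/6-.5+135,(y+.5)/6-.5+170)
B=lambda x,y:((x-300+.5)/6-.5+280,(y+.5)/6-.5+175)
C=lambda x,y:((x+.5)/5-.5+215,(y-300+.5)/5-.5+125)
D=lambda x,y:((x-400+.5)/4-.5+230,(y-300+.5)/4-.5+205)
tip=ray('top',*A(281,182),.007);b=ray('top',*A(95,160),.007)
d=tip-b;print('lever tip',tip,b,np.degrees(np.arctan2(d[1],d[0])),np.linalg.norm(d))
print('side tip',ray('side',*C(163,570),.007),ray('side',*C(183,500),.007))
P=[ray('top',*B(x,y),.065) for x,y in((358,50),(350,207),(755,88),(743,245))]
for p in P:print(p)
l=(P[0]+P[1])/2;r=(P[2]+P[3])/2;e=l-r;print('len',np.linalg.norm(e),np.linalg.norm(P[0]-P[1]),np.degrees(np.arctan2(e[1],e[0])))
e/=np.linalg.norm(e);print('origin',(l+r)/2+e*(39.5e-3), 'cells')
for x,y in((461,342),(548,342)):print('side notch end',ray('side',*D(x,y),.065))
for n,c in(('mat',((312,198),(403,187),(411,256),(320,268))),):
  Q=[ray('top',(x+.5)/1.56-.5,(y+.5)/1.56-.5,.003) for x,y in c];print(n,Q,np.mean(Q,0))
E
```

```text
lever tip [0.52545232 0.18179965 0.007     ] [0.53778397 0.2746493  0.007     ] -97.5653574409495 0.09366497655257904
side tip [0.52509106 0.17551524 0.007     ] [0.54737905 0.28128794 0.007     ]
[ 0.5666341 -0.1381415  0.065    ]
[ 0.49105515 -0.13276405  0.065     ]
[ 0.54560788 -0.32919234  0.065     ]
[ 0.47012925 -0.32105131  0.065     ]
len 0.19082542357595603 0.07577001106731089 83.68913555740879
origin [ 0.52269855 -0.19102667  0.065     ] cells
side notch end [ 0.49879227 -0.1276792   0.065     ]
side notch end [ 0.56041731 -0.13168674  0.065     ]
mat [array([0.74830426, 0.12586477, 0.003     ]), array([ 0.76790088, -0.05224009,  0.003     ]), array([ 0.6315463 , -0.06572875,  0.003     ]), array([0.61046166, 0.11111761, 0.003     ])] [0.68955327 0.02975339 0.003     ]
```

```bash
cat >> h.py <<'E'
def tool(yaw_deg,pitch_deg=0):
    "tool down, y at yaw_deg; pitch = lever tip-down angle, rotation about tool y"
    a=np.radians(yaw_deg);y=np.array([np.cos(a),np.sin(a),0]);z=np.array([0,0,-1.])
    return Rn.from_matrix(np.c_[np.cross(y,z),y,z])*Rn.from_euler('y',pitch_deg,degrees=True)
E
python3 - <<'E'
from h import *
print(grasp_offset, get_obs()['tool_pos'])
T=tool(-8.5)
o=get_obs();R0=Rn.from_quat(o['ee_rot'])
print('up',delta([.242,.63,.32],R0));print('over',delta([.529,.208,.30],T));print(delta([.529,.208,.10],T))
P=tool(-8.5,30);print(P.apply([0,0,1]),P.apply([-1,0,0]))
E
```

```text
0.0188 [0.24195234 0.62975015 0.20486472]
up [ 0.000e+00  0.000e+00  0.000e+00  1.000e-04  3.000e-04 -2.878e-01]
over [-3.000e-04  3.000e-04  4.305e-01 -1.048e+00 -7.271e-01 -2.370e-01]
[-3.000e-04  3.000e-04  4.305e-01 -1.048e+00 -7.266e-01  2.630e-01]
[ 0.07390471  0.49450793 -0.8660254 ] [-0.1280067  -0.85651286 -0.5       ]
```

send_rows(deltas=[[0, 0, 0.04, 0, 0, -0.12, -1], [0, 0, 0.09, 0, 0, -0.24, -1], [0, 0, 0.13, -0.1, -0.07, -0.28, -1], [0, 0, 0.18, -0.2, -0.14, -0.28, -1], [0, 0, 0.22, -0.3, -0.21, -0.28, -1], [0, 0, 0.27, -0.4, -0.28, -0.28, -1], [0, 0, 0.31, -0.5, -0.35, -0.28, -1], [0, 0, 0.35, -0.6, -0.42, -0.28, -1], [0, 0, 0.4, -0.7, -0.49, -0.28, -1], [0, 0, 0.43, -0.8, -0.56, -0.27, -1], [0, 0, 0.43, -0.9, -0.64, -0.25, -1], [0, 0, 0.43, -0.99, -0.7, -0.24, -1]], squeeze=30)

```text
time: 1.3
tool_pos: [0.5117, 0.2242, 0.3011]
ee_rot: [0.757, 0.653, -0.0, -0.0]
wrist_force: [0.3, -0.3, -0.3]
width: 0.0938
grip_force: 0.0
```

```bash
python3 - <<'E'
from h import *
o=get_obs();print(o['time'],o['q'],o['tool_pos'])
T=tool(-8.5)
for z in(.1,.04,.004):print(delta([.529,.208,z],T))
E
```

```text
1.3 [-0.99157689  0.1677459   0.53499782  1.77319493 -0.09074539  1.22546452
 -0.57962656] [0.51173095 0.22422886 0.30108489]
[-1.000e-04  0.000e+00  2.000e-04 -3.370e-02  4.890e-02  5.027e-01]
[-1.000e-04  0.000e+00  2.000e-04 -3.370e-02  4.890e-02  6.527e-01]
[-1.000e-04  0.000e+00  2.000e-04 -3.370e-02  4.900e-02  7.427e-01]
```

send_rows(deltas=[[0, 0, 0, -0.03, 0.05, 0.1, -1], [0, 0, 0, -0.03, 0.05, 0.2, -1], [0, 0, 0, -0.03, 0.05, 0.3, -1], [0, 0, 0, -0.03, 0.05, 0.4, -1], [0, 0, 0, -0.03, 0.05, 0.5, -0.5], [0, 0, 0, -0.03, 0.05, 0.6, -0.2], [0, 0, 0, -0.03, 0.05, 0.67, 0], [0, 0, 0, -0.03, 0.05, 0.71, 0], [0, 0, 0, -0.03, 0.05, 0.738, 0], [0, 0, 0, -0.03, 0.05, 0.74, 0], [0, 0, 0, -0.03, 0.05, 0.74, 0], [0, 0, 0, -0.03, 0.05, 0.74, 0]])

```text
time: 2.5
tool_pos: [0.5301, 0.2123, 0.0067]
ee_rot: [0.757, 0.653, 0.001, 0.0]
wrist_force: [-0.2, 0.0, 0.3]
width: 0.0471
grip_force: 0.0
```

```bash
python3 - <<'E'
from h import *
t=camera('top')[:,:,::-1];s=camera('side')[:,:,::-1]
z=lambda i,x,y,w,h,k:cv2.resize(i[y:y+h,x:x+w],None,fx=k,fy=k,interpolation=cv2.INTER_CUBIC)
cv2.imwrite('pics/c2.png',np.hstack([z(t,125,150,80,100,5),z(s,205,110,80,100,5)]))
o=get_obs();print(o['time'],o['tool_pos'],o['width'])
E
```

```text
2.6 [0.52989873 0.21226183 0.00651007] 0.04699075557567611
```

View pics/c2.png

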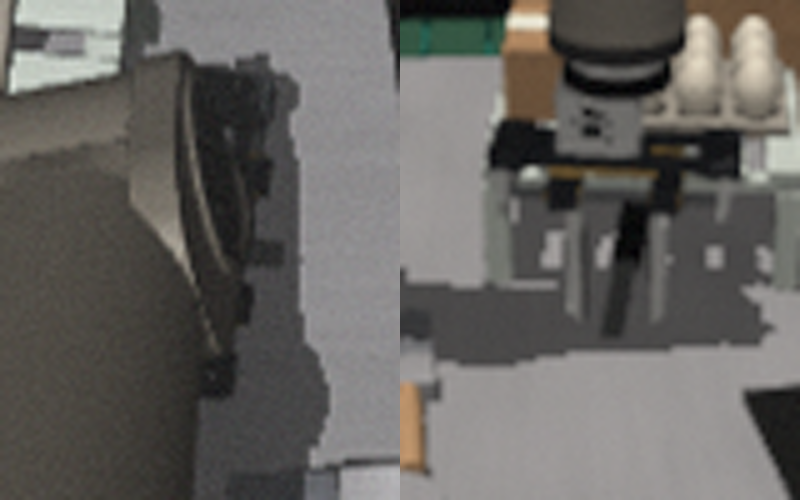

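The picture shows the blade (side crop about (615,325)) between the two fingertips at (577,318) and (657,318). I'll go down 4 mm and close.

send_rows(deltas=[[0, 0, 0, 0, 0, 0.01, 0], [0, 0, 0, 0, 0, 0.01, 0.3], [0, 0, 0, 0, 0, 0.01, 0.5], [0, 0, 0, 0, 0, 0.01, 1], [0, 0, 0, 0, 0, 0.01, 1], [0, 0, 0, 0, 0, 0.01, 1], [0, 0, 0, 0, 0, 0.01, 1], [0, 0, 0, 0, 0, 0.01, 1]], squeeze=30)

```text
time: 3.4
tool_pos: [0.5293, 0.2118, 0.0015]
ee_rot: [0.757, 0.653, 0.0, 0.0]
wrist_force: [-0.3, 0.1, 0.2]
width: 0.0155
grip_force: 30.0
```

```bash
python3 - <<'E'
from h import *
o=get_obs();print(o['time'],o['tool_pos'],o['width'],o['q'])
T=tool(-6.3)
p=o['tool_pos']
print(delta([.534,.03,p[2]],T))
E
```

```text
3.4 [0.5293445  0.21184586 0.00148861] 0.01545733426796822 [-0.80917716  0.55686952  0.40407859  2.01014316 -0.35435513  0.64198395
 -0.31984467]
[ 0.      0.     -0.0118 -0.448   0.0781  0.    ]
```

send_rows(deltas=[[0, 0, 0, -0.02, 0, 0, 1], [0, 0, 0, -0.06, 0.01, 0, 1], [0, 0, -0.002, -0.1, 0.02, 0, 1], [0, 0, -0.004, -0.15, 0.03, 0, 1], [0, 0, -0.006, -0.2, 0.04, 0, 1], [0, 0, -0.008, -0.25, 0.05, 0, 1], [0, 0, -0.01, -0.3, 0.055, 0, 1], [0, 0, -0.012, -0.35, 0.06, 0, 1], [0, 0, -0.012, -0.4, 0.07, 0, 1], [0, 0, -0.012, -0.44, 0.078, 0, 1], [0, 0, -0.012, -0.45, 0.078, 0, 1], [0, 0, -0.012, -0.45, 0.078, 0, 1]])

```text
time: 4.6
tool_pos: [0.5335, 0.0279, 0.0015]
ee_rot: [0.745, 0.667, -0.0, 0.0]
wrist_force: [-0.3, -0.3, -0.5]
width: 0.0148
grip_force: 30.0
```

send_rows(deltas=[[0, 0, 0, 0, 0, 0, 0.6], [0, 0, 0, 0, 0, 0, 0.3], [0, 0, 0, 0, 0, 0, 0], [0, 0, 0, 0, 0, -0.05, 0], [0, 0, 0, 0, 0, -0.15, 0], [0, 0, 0, 0, 0, -0.27, 0], [0, 0, 0, -0.1, 0, -0.39, 0], [0, 0, 0, -0.2, 0, -0.4, 0], [0, 0, 0, -0.3, 0, -0.4, 0], [0, 0, 0, -0.4, 0, -0.4, 0], [0, 0, 0, -0.4, 0, -0.4, 0]])

```text
time: 5.7
tool_pos: [0.5154, -0.1346, 0.162]
ee_rot: [0.747, 0.665, -0.0, 0.001]
wrist_force: [0.6, 0.7, 1.3]
width: 0.0469
grip_force: 0.0
```

```bash
python3 - <<'E'
from h import *
t=camera('top')[:,:,::-1];s=camera('side')[:,:,::-1]
z=lambda i,x,y,w,h,k:cv2.resize(i[y:y+h,x:x+w],None,fx=k,fy=k,interpolation=cv2.INTER_CUBIC)
cv2.imwrite('pics/c3.png',np.vstack([z(t,130,150,130,70,6)[:, :780],np.hstack([z(s,215,140,130,60,3),z(s,215,140,130,60,3)*0])]))
o=get_obs();print(o['time'],o['tool_pos'],o['width'],o['wrist_force'])
E
```

```text
5.8 [ 0.51627995 -0.13002661  0.16148959] 0.047022296382317474 [-0.21393039  0.28303959  0.19191227]
```

View pics/c3.png

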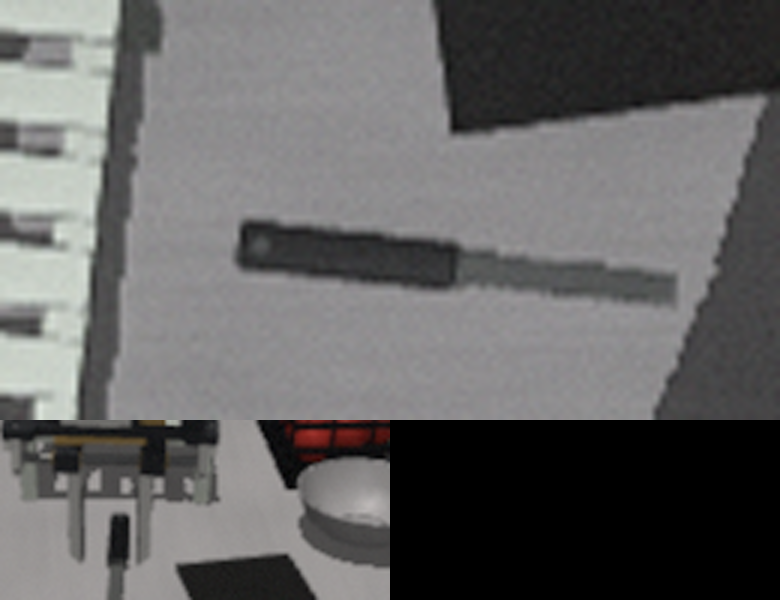

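Lever lies clear: handle rear at crop (240,245), its front end (457,265), blade tip (677,288).

```bash
python3 - <<'E'
from h import *
A=lambda x,y:((x+.5)/6-.5+130,(y+.5)/6-.5+150)
tip=ray('top',*A(677,288),.007);r=ray('top',*A(240,245),.012);f=ray('top',*A(457,265),.012)
d=(tip-r)[:2];L=np.linalg.norm(d);d/=L;print('tip',tip,'rear',r,'front',f,'L',L,np.linalg.norm(f-r),'ang',np.degrees(np.arctan2(d[1],d[0])))
h=np.r_[(tip[:2]-.165*d+r[:2]+.055*d)/2,0];print('handle',h)
yaw=np.degrees(np.arctan2(d[1],d[0]))+90
T=tool(yaw);g=h.copy();g[:2]+=.0*d
print(yaw)
for z in(.16,.05,.003):print(delta([g[0],g[1],z],T))
E
```

```text
tip [ 0.52989548 -0.00126718  0.007     ] rear [0.55412878 0.2163637  0.012     ] front [0.54260933 0.10826148 0.012     ] L 0.21897591734019312 0.10871424708862223 ang -96.35373690212799
handle [0.54809879 0.16221042 0.        ]
-6.3537369021279915
[-0.000e+00 -0.000e+00  1.000e-04  7.349e-01 -1.500e-03  3.800e-03]
[-0.000e+00 -0.000e+00  1.000e-04  7.349e-01 -1.500e-03  2.788e-01]
[-0.000e+00 -0.000e+00  1.000e-04  7.349e-01 -1.500e-03  3.963e-01]
```

send_rows(deltas=[[0, 0, 0, 0.1, 0, 0, 0], [0, 0, 0, 0.22, 0, 0, 0], [0, 0, 0, 0.34, 0, 0, 0], [0, 0, 0, 0.46, 0, 0, 0], [0, 0, 0, 0.58, 0, 0, 0], [0, 0, 0, 0.68, 0, 0.03, 0], [0, 0, 0, 0.735, -0.002, 0.1, 0], [0, 0, 0, 0.735, -0.002, 0.2, 0], [0, 0, 0, 0.735, -0.002, 0.3, 0], [0, 0, 0, 0.735, -0.002, 0.36, 0], [0, 0, 0, 0.735, -0.002, 0.39, 0], [0, 0, 0, 0.735, -0.002, 0.396, 0]])

```text
time: 7.0
tool_pos: [0.5467, 0.1634, 0.002]
ee_rot: [0.744, 0.668, -0.001, -0.0]
wrist_force: [0.4, -0.3, 0.7]
width: 0.0473
grip_force: 0.0
```

send_rows(deltas=[[0, 0, 0, 0, 0, 0, 0.2], [0, 0, 0, 0, 0, 0, 1], [0, 0, 0, 0, 0, 0, 1], [0, 0, 0, 0, 0, 0, 1], [0, 0, 0, 0, 0, 0, 1], [0, 0, 0, 0, 0, 0, 1]], squeeze=55)

```text
time: 7.6
tool_pos: [0.5483, 0.1629, 0.0042]
ee_rot: [0.745, 0.667, 0.001, 0.0]
wrist_force: [-1.8, 0.2, 9.5]
width: 0.0231
grip_force: 55.0
```

```bash
cat >> h.py <<'E'
MO=np.array([.5227,-.1910,0]);MY=83.7
a_=np.radians(MY);MX=np.array([np.cos(a_),np.sin(a_),0])
def pry(th,s,lift=.002,hz=.004,ha=0.,dx=0,lat=0):
    """TCP pose for lever tip-down th deg, sill s m behind tip, midline lift above the sill;
    hz: lever mid-plane above TCP along tool -z; ha: grip ahead of handle centre"""
    t=np.radians(th);d=-MX*np.cos(t)-np.array([0,0,np.sin(t)]);n=-MX*np.sin(t)+np.array([0,0,np.cos(t)])
    S=MO+MX*(.05+dx)+np.array([0,0,.062])+lat*np.array([-MX[1],MX[0],0])
    g=S+lift*n-(.165-s-ha)*d
    return g-hz*n, tool(MY-90,th)
E
python3 - <<'E'
from h import *
o=get_obs();print(o['time'],o['tool_pos'],o['width'],o['q'])
p=o['tool_pos']
h=np.array([.5481,.1622]);print('offset along lever',(p[:2]-h)@-MX[:2],'lat',(p[:2]-h)@[-MX[1],MX[0]])
print(delta(p+[0,0,.15],Rn.from_quat(o['ee_rot'])))
for th,s,l in((0,-.09,.10),(34,-.05,.02),(34,-.03,.0045)):
  q,T=pry(th,s,l);print(th,s,q,delta(q,T))
E
```

```text
7.6 [0.54831948 0.16290152 0.0041694 ] 0.023134898834826702 [-0.68439087  0.54628047  0.36185043  2.00451259 -0.31291159  0.64203371
 -0.22761517]
offset along lever -0.0007213656934818622 lat -0.00014117260464854598
[ 0.      0.      0.      0.0004  0.0005 -0.375 ]
0 -0.09 [0.55616896 0.11215809 0.158     ] [ 4.000e-04 -4.000e-04  2.000e-04 -1.235e-01  3.380e-02 -3.847e-01]
34 -0.05 [0.54676429 0.02697165 0.19549108] [ 3.000e-04  1.885e-01  3.000e-04 -3.377e-01  3.380e-02 -4.787e-01]
34 -0.03 [0.54589594 0.01910618 0.17145713] [ 3.000e-04  1.885e-01  3.000e-04 -3.575e-01  3.370e-02 -4.186e-01]
```

send_rows(deltas=[[0, 0, 0, 0, 0, -0.03, 1], [0, 0, 0, 0, 0, -0.1, 1], [0, 0, 0, 0, 0, -0.2, 1], [0, 0, 0, -0.03, 0.01, -0.3, 1], [0, 0.03, 0, -0.08, 0.02, -0.38, 1], [0, 0.07, 0, -0.13, 0.03, -0.45, 1], [0, 0.11, 0, -0.18, 0.034, -0.48, 1], [0, 0.15, 0, -0.24, 0.034, -0.48, 1], [0, 0.188, 0, -0.29, 0.034, -0.48, 1], [0, 0.188, 0, -0.335, 0.034, -0.48, 1], [0, 0.188, 0, -0.338, 0.034, -0.479, 1], [0, 0.188, 0, -0.338, 0.034, -0.479, 1]])

```text
time: 8.8
tool_pos: [0.5465, 0.0269, 0.1951]
ee_rot: [0.712, 0.639, 0.216, -0.194]
wrist_force: [1.0, 1.5, -1.0]
width: 0.0232
grip_force: 55.0
```

```bash
python3 - <<'E'
from h import *
t=camera('top')[:,:,::-1];s=camera('side')[:,:,::-1]
z=lambda i,x,y,w,h,k:cv2.resize(i[y:y+h,x:x+w],None,fx=k,fy=k,interpolation=cv2.INTER_CUBIC)
cv2.imwrite('pics/c4.png',np.hstack([z(t,240,170,80,60,5),z(s,205,150,75,60,5)[:,:375]]))
o=get_obs();print(o['time'],o['tool_pos'],o['width'],o['wrist_force'],o['q'])
# expected tip
R=Rn.from_quat(o['ee_rot']);tip=o['tool_pos']+R.apply([-.165,0,-.003]);print('tip exp',tip,'px',proj('top',tip),proj('side',tip))
N=MO+.05*MX+[0,0,.062];print('notch',N,proj('top',N),proj('side',N))
print(((proj('top',tip)-[240,170])*5),(proj('side',tip)-[205,150])*5+[400,0],(proj('top',N)-[240,170])*5,(proj('side',N)-[205,150])*5+[400,0])
E
```

```text
8.9 [0.54648788 0.02843567 0.19521259] 0.023388537063440056 [-0.43531527  0.11991898  0.26898843] [-0.1350281   0.32470423  0.41118757  1.97089447 -0.802125    1.13555113
  0.60841376]
tip exp [ 0.53178844 -0.10953006  0.1058628 ] px [280.47834824 194.03915653] [256.13751898 199.18021025]
notch [ 0.52818672 -0.14130195  0.062     ] [290.52760334 196.24179301] [255.5885876  218.43026684]
[202.39174118 120.19578265] [655.68759488 245.90105126] [252.6380167  131.20896503] [652.94293802 342.15133419]
```

View pics/c4.png

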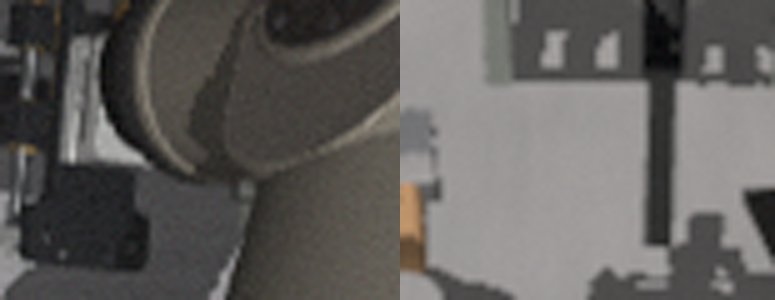

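Side view: blade tip at (657,244), predicted (656,246), so the grip model is right. The arm hides the notch from the top camera.

```bash
python3 - <<'E'
from h import *
for th,s,l in((34,-.03,.003),(34,-.0,.003),(34,.014,.003),(34,.027,.003)):
  q,T=pry(th,s,l,.003);print(th,s,q,delta(q,T))
E
```

```text
34 -0.03 [0.54592662 0.01938409 0.17104262] [-0.0005  0.001   0.001  -0.0525  0.001   0.0376]
34 -0.0 [ 0.5431974  -0.00533684  0.15426683] [-0.0005  0.001   0.001  -0.1275  0.0007  0.0378]
34 0.014 [ 0.54192377 -0.01687327  0.14643813] [-0.0005  0.001   0.001  -0.1624  0.0006  0.0379]
34 0.027 [ 0.54074111 -0.02758568  0.13916862] [-0.0005  0.001   0.001  -0.1949  0.0005  0.038 ]
```

send_rows(deltas=[[0, 0.001, 0.001, -0.02, 0.001, 0.015, 1], [0, 0.001, 0.001, -0.052, 0.001, 0.038, 1], [0, 0.001, 0.001, -0.075, 0.001, 0.038, 1], [0, 0.001, 0.001, -0.1, 0.001, 0.038, 1], [0, 0.001, 0.001, -0.12, 0.001, 0.038, 1], [0, 0.001, 0.001, -0.135, 0.001, 0.038, 1], [0, 0.001, 0.001, -0.145, 0.001, 0.038, 1], [0, 0.001, 0.001, -0.145, 0.001, 0.038, 1]])

```text
time: 9.7
tool_pos: [0.5425, -0.0134, 0.1496]
ee_rot: [0.713, 0.637, 0.217, -0.196]
wrist_force: [-0.5, 0.5, -0.5]
width: 0.0233
grip_force: 55.0
```

```bash
python3 - <<'E'
from h import *
for th,s,l in((34,.007,.003),(34,.014,.003),(34,.020,.003),(34,.027,.003)):
  q,T=pry(th,s,l,.003);print(th,s,q,delta(q,T))
o=get_obs();R=Rn.from_quat(o['ee_rot']);tip=o['tool_pos']+R.apply([-.165,0,-.003]);N=MO+.05*MX+[0,0,.062]
print(o['wrist_force'],'tip-notch along MX',(tip-N)@MX,'lat',(tip-N)@[-MX[1],MX[0],0],'z',tip[2]-.062)
print((proj('side',tip)-[205,190])*8)
s=camera('side')[:,:,::-1];cv2.imwrite('pics/c5.png',cv2.resize(s[190:260,205:305],None,fx=8,fy=8,interpolation=2))
E
```

```text
34 0.007 [ 0.54256059 -0.01110506  0.15035248] [-0.     -0.     -0.001   0.0058 -0.0005  0.0016]
34 0.014 [ 0.54192377 -0.01687327  0.14643813] [-0.     -0.     -0.001  -0.0117 -0.0004  0.0016]
34 0.02 [ 0.54137793 -0.02181746  0.14308297] [-0.     -0.     -0.001  -0.0267 -0.0004  0.0016]
34 0.027 [ 0.54074111 -0.02758568  0.13916862] [-0.     -0.     -0.001  -0.0442 -0.0003  0.0016]
[-0.50451621  0.51771241 -0.4663618 ] tip-notch along MX -0.009762874478947076 lat 0.00034893947283940575 z -0.002213113118893273
[402.88652255 249.13912721]
```

View pics/c5.png

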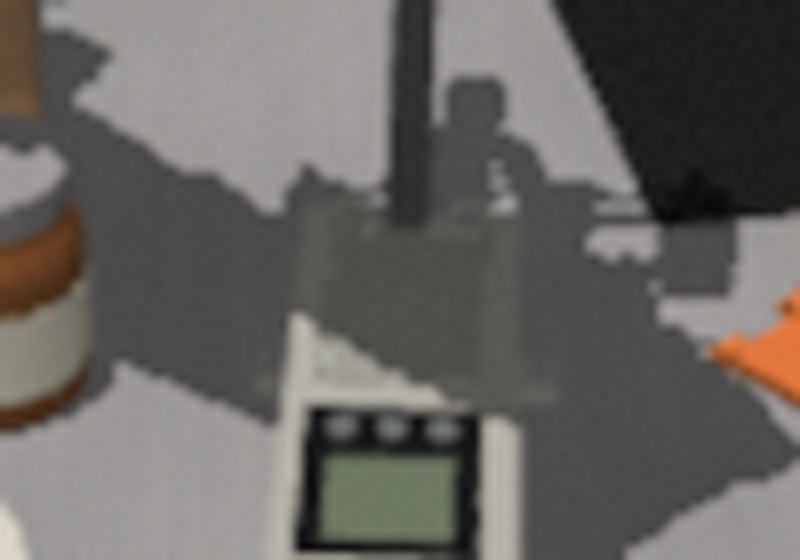

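Blade (crop px (410,225)) disappears behind the cover's notch edge, centred between the walls (300 to 515); no contact force. I'll push in.

send_rows(deltas=[[0, 0, 0, -0.006, 0, 0.0016, 1], [0, 0, 0, -0.012, 0, 0.0016, 1], [0, 0, 0, -0.018, 0, 0.0016, 1], [0, 0, 0, -0.025, 0, 0.0016, 1], [0, 0, 0, -0.031, 0, 0.0016, 1], [0, 0, 0, -0.037, 0, 0.0016, 1], [0, 0, 0, -0.043, 0, 0.0016, 1], [0, 0, 0, -0.044, 0, 0.0016, 1], [0, 0, 0, -0.044, 0, 0.0016, 1]])

```text
time: 10.65
tool_pos: [0.5409, -0.0271, 0.1393]
ee_rot: [0.713, 0.637, 0.217, -0.196]
wrist_force: [-0.4, -0.3, -1.7]
width: 0.0236
grip_force: 55.0
```

```bash
python3 - <<'E'
from h import *
o=get_obs();R=Rn.from_quat(o['ee_rot']);tip=o['tool_pos']+R.apply([-.165,0,-.003]);N=MO+.05*MX+[0,0,.062]
print(o['wrist_force'],'tip-notch along MX',(tip-N)@MX,'lat',(tip-N)@[-MX[1],MX[0],0],'z',tip[2]-.062)
for th in (30,24,18,12,6,0,-5,-9):
  q,T=pry(th,.028,.002,.003);print(th,q.round(4),delta(q,T))
E
```

```text
[-0.3703358  -0.31198155 -1.65060352] tip-notch along MX -0.02351908332881191 lat 0.00036729099587654273 z -0.01248832102647253
30 [ 0.5413 -0.0229  0.1296] [-0.0002 -0.0223 -0.0009 -0.0048 -0.0002  0.026 ]
24 [ 0.542  -0.0165  0.1168] [-0.0002 -0.0557 -0.0008 -0.0095 -0.0001  0.0616]
18 [ 0.5425 -0.0115  0.1034] [-0.0003 -0.089  -0.0008 -0.0178 -0.0001  0.0964]
12 [ 0.5429 -0.0079  0.0895] [-3.000e-04 -1.223e-01 -8.000e-04 -2.970e-02 -1.000e-04  1.302e-01]
6 [ 0.5431 -0.0058  0.0753] [-0.0004 -0.1557 -0.0008 -0.0451  0.      0.1626]
0 [ 0.5432 -0.0051  0.061 ] [-4.000e-04 -1.890e-01 -8.000e-04 -6.380e-02  1.000e-04  1.932e-01]
-5 [ 0.5432 -0.0057  0.0491] [-4.000e-04 -2.168e-01 -8.000e-04 -8.180e-02  1.000e-04  2.171e-01]
-9 [ 0.543  -0.007   0.0396] [-5.00e-04 -2.39e-01 -8.00e-04 -9.76e-02  2.00e-04  2.35e-01]
```

send_rows(deltas=[[0, -0.022, -0.001, -0.005, 0, 0.026, 1], [0, -0.039, -0.001, -0.007, 0, 0.044, 1], [0, -0.056, -0.001, -0.01, 0, 0.062, 1], [0, -0.072, -0.001, -0.0135, 0, 0.079, 1], [0, -0.089, -0.001, -0.018, 0, 0.096, 1], [0, -0.106, -0.001, -0.0235, 0, 0.113, 1], [0, -0.122, -0.001, -0.03, 0, 0.13, 1], [0, -0.139, -0.001, -0.037, 0, 0.146, 1], [0, -0.156, -0.001, -0.045, 0, 0.163, 1], [0, -0.172, -0.001, -0.054, 0, 0.178, 1], [0, -0.189, -0.001, -0.064, 0, 0.193, 1], [0, -0.189, -0.001, -0.064, 0, 0.193, 1]])

```text
time: 11.85
tool_pos: [0.5429, -0.0031, 0.0603]
ee_rot: [0.743, 0.669, -0.001, -0.0]
wrist_force: [0.1, -0.2, -0.2]
width: 0.023
grip_force: 55.0
```

```bash
python3 - <<'E'
from h import *
o=get_obs();R=Rn.from_quat(o['ee_rot']);tip=o['tool_pos']+R.apply([-.165,0,-.003]);N=MO+.05*MX+[0,0,.062]
print(o['wrist_force'],o['torque'],'tip-notch along MX',(tip-N)@MX,'z',tip[2]-.062)
for th in (-4,-8,-10):
  q,T=pry(th,.028,.002,.003);print(th,q.round(4),delta(q,T))
E
```

```text
[ 0.05402126 -0.20819999 -0.22886433] [-0.03020833  0.03270707 -0.02834549] tip-notch along MX -0.026039011987353533 z 0.0015122339886089187
-4 [ 0.5432 -0.0055  0.0514] [-0.0006 -0.0218  0.0015 -0.0059  0.0013  0.0222]
-8 [ 0.5431 -0.0066  0.0419] [-0.0006 -0.0441  0.0015 -0.0085  0.0013  0.0459]
-10 [ 0.543  -0.0074  0.0372] [-0.0005 -0.0552  0.0015 -0.0105  0.0013  0.0577]
```

send_rows(deltas=[[0, -0.011, 0.0015, -0.003, 0.001, 0.011, 1], [0, -0.022, 0.0015, -0.006, 0.001, 0.022, 1], [0, -0.033, 0.0015, -0.007, 0.001, 0.034, 1], [0, -0.044, 0.0015, -0.0085, 0.001, 0.046, 1], [0, -0.05, 0.0015, -0.0095, 0.001, 0.052, 1], [0, -0.05, 0.0015, -0.0095, 0.001, 0.052, 1]])

```text
time: 12.45
tool_pos: [0.5431, -0.0087, 0.0401]
ee_rot: [0.744, 0.664, -0.059, 0.052]
wrist_force: [-0.1, 0.3, -0.6]
width: 0.0233
grip_force: 55.0
```

```bash
python3 - <<'E'
from h import *
o=get_obs();print(o['wrist_force'],o['torque'])
s=camera('side')[:,:,::-1];t=camera('top')[:,:,::-1]
z=lambda i,x,y,w,h,k:cv2.resize(i[y:y+h,x:x+w],None,fx=k,fy=k,interpolation=cv2.INTER_CUBIC)
s0=cv2.imread('pics/s0r.png')
cv2.imwrite('pics/c6.png',np.vstack([np.hstack([z(s,230,200,50,35,8),z(s0,230,200,50,35,8)]),np.hstack([z(t,270,170,100,64,4),z(t,270,170,100,64,4)*0])]))
E
```

```text
[-0.05934493  0.32171887 -0.61477576] [ 0.26442359  0.00645812 -0.00657771]
```

View pics/c6.png

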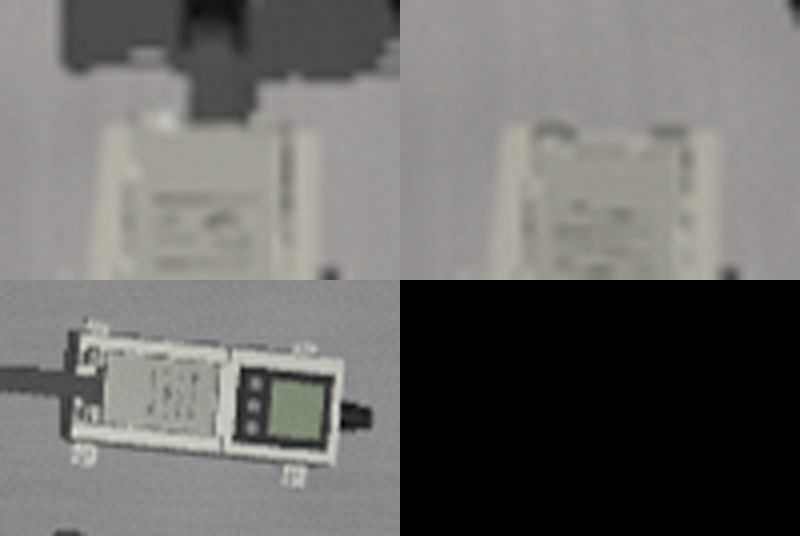

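The side crop shows the cover's notch end raised (edge at y≈120, was ≈140, over the blade), so it has sprung. I'll ease off and withdraw.

```bash
python3 - <<'E'
from h import *
for th,s,l in ((0,.028,.0025),(4,.027,.003),(4,.0,.004),(4,-.03,.006),(0,-.08,.02)):
  q,T=pry(th,s,l,.003);print(th,q.round(4),delta(q,T))
for z in(.06,.012,.0045):print(delta([.5483,.1629,z],tool(MY-90)))
E
```

```text
0 [ 0.5432 -0.0051  0.0615] [-0.0003  0.0496 -0.0013  0.0017 -0.0012 -0.0534]
4 [ 0.5433 -0.0045  0.0716] [-0.0002  0.0718 -0.0013 -0.0006 -0.0012 -0.0787]
4 [0.5462 0.0222 0.0745] [-0.0002  0.0718 -0.0013  0.0646 -0.0015 -0.0962]
4 [0.5495 0.0518 0.0786] [-0.0002  0.0718 -0.0013  0.1366 -0.0018 -0.1179]
0 [0.5551 0.1022 0.079 ] [-0.0003  0.0496 -0.0013  0.2616 -0.0023 -0.1385]
[-3.000e-04  4.960e-02 -1.300e-03  4.160e-01 -3.630e-02 -1.147e-01]
[-3.000e-04  4.960e-02 -1.300e-03  4.346e-01 -3.630e-02  3.800e-03]
[-3.000e-04  4.960e-02 -1.300e-03  4.375e-01 -3.630e-02  2.240e-02]
```

send_rows(deltas=[[0, 0.025, 0, 0, 0, -0.026, 1], [0, 0.05, 0, 0.001, 0, -0.053, 1], [0, 0.072, 0, 0, 0, -0.079, 1], [0, 0.072, 0, 0.02, 0, -0.084, 1], [0, 0.072, 0, 0.045, 0, -0.09, 1], [0, 0.072, 0, 0.065, 0, -0.096, 1], [0, 0.072, 0, 0.1, 0, -0.107, 1], [0, 0.072, 0, 0.137, 0, -0.118, 1], [0, 0.06, -0.001, 0.2, 0, -0.13, 1], [0, 0.05, -0.001, 0.262, 0, -0.138, 1], [0, 0.05, -0.001, 0.34, -0.02, -0.13, 1], [0, 0.05, -0.001, 0.416, -0.036, -0.115, 1]])

```text
time: 13.75
tool_pos: [0.5478, 0.1667, 0.0594]
ee_rot: [0.744, 0.668, -0.0, -0.0]
wrist_force: [0.4, 0.4, -1.3]
width: 0.0236
grip_force: 55.0
```

```bash
python3 - <<'E'
from h import *
print(get_obs()['tool_pos'],get_obs()['wrist_force'])
for z in(.02,.009,.0045):print(delta([.5483,.1629,z],tool(MY-90)))
E
```

```text
[0.54777453 0.16671093 0.05939644] [ 0.37031313  0.36099704 -1.32477048]
[-0.0001  0.0001  0.0008 -0.0093  0.0024  0.0985]
[-1.00e-04  1.00e-04  8.00e-04 -9.30e-03  2.40e-03  1.26e-01]
[-1.000e-04  1.000e-04  8.000e-04 -9.300e-03  2.400e-03  1.372e-01]
```

send_rows(deltas=[[0, 0, 0, -0.01, 0.002, 0.05, 1], [0, 0, 0, -0.01, 0.002, 0.1, 1], [0, 0, 0, -0.01, 0.002, 0.118, 1], [0, 0, 0, -0.01, 0.002, 0.126, 1], [0, 0, 0, -0.01, 0.002, 0.132, 1], [0, 0, 0, -0.01, 0.002, 0.137, 1], [0, 0, 0, -0.01, 0.002, 0.138, 1], [0, 0, 0, -0.01, 0.002, 0.138, 1]])

```text
time: 14.55
tool_pos: [0.5489, 0.1591, 0.0049]
ee_rot: [0.745, 0.667, 0.0, -0.0]
wrist_force: [-0.2, 0.4, -1.3]
width: 0.0233
grip_force: 55.0
```

send_rows(deltas=[[0, 0, 0, 0, 0, 0, 0.5], [0, 0, 0, 0, 0, 0, 0.3], [0, 0, 0, 0, 0, 0, 0], [0, 0, 0, 0, 0, -0.01, -0.2], [0, 0, 0, 0, 0, -0.08, -0.2], [0, 0, 0, 0, 0, -0.2, -0.2], [0, 0, 0, 0, 0, -0.32, -0.4], [0, 0, 0, 0, 0, -0.43, -0.6], [0, 0, 0, 0, 0, -0.45, -0.6], [0, 0, 0, 0, 0, -0.45, -0.6]])

```text
time: 15.55
tool_pos: [0.5495, 0.1595, 0.1861]
ee_rot: [0.745, 0.667, 0.001, -0.0]
wrist_force: [0.3, 0.6, -0.1]
width: 0.0751
grip_force: 0.0
```

```bash
python3 - <<'E'
from h import *
o=get_obs();print(o['time'],o['tool_pos'],o['width'])
t=camera('top')[:,:,::-1];s=camera('side')[:,:,::-1]
z=lambda i,x,y,w,h,k:cv2.resize(i[y:y+h,x:x+w],None,fx=k,fy=k,interpolation=cv2.INTER_CUBIC)
cv2.imwrite('pics/c7.png',np.vstack([np.hstack([z(t,275,170,75,50,6),z(s,230,200,43,38,8)[:300,:344]]),np.hstack([z(t,130,150,130,70,4),np.zeros((280,274,3),np.uint8)])]))
for x in(.045,-.045):
  for y in(.026,-.026):
    c=MO+MX*x+np.array([-MX[1],MX[0],0])*y;c[2]=.07+(.008*(x+.05)/.095);print((proj('top',c)-[275,170]+.5)*6-.5,(proj('side',c)-[230,200]+.5)*8-.5+[450,0])
E
```

```text
15.55 [0.54947878 0.15946901 0.18611806] 0.07510229875504433
[104.10298671 212.96529432] [583.74966861 120.42294818]
[113.80851078 104.49389386] [733.23161399 124.38122374]
[290.07168568 231.73571299] [570.50813719 302.60225088]
[299.15715948 123.83186261] [731.19467975 306.94035371]
```

View pics/c7.png

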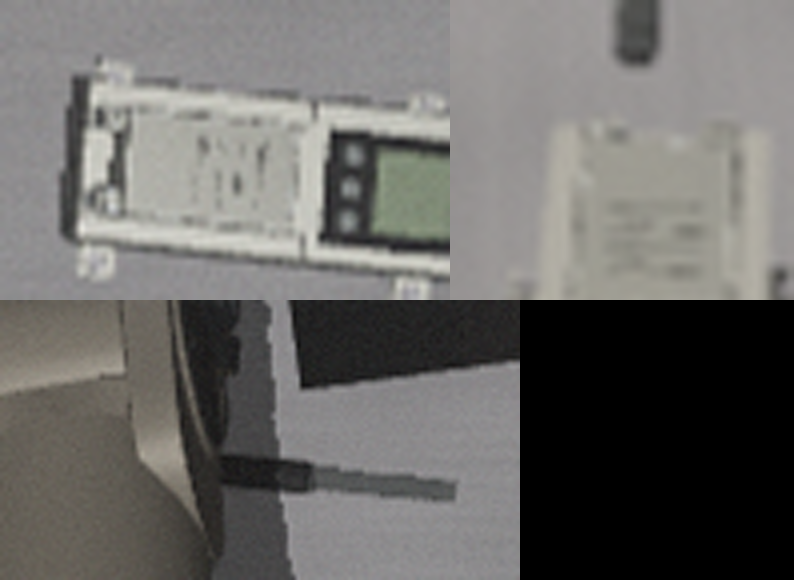

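```bash
python3 - <<'E'
from h import *
s0=cv2.imread('pics/s0r.png').astype(np.float32)
cur=np.mean([camera('side')[:,:,::-1].astype(np.float32) for _ in range(4)],0)
z=lambda i,x,y,w,h,k:cv2.resize(i[y:y+h,x:x+w],None,fx=k,fy=k,interpolation=cv2.INTER_CUBIC)
g=lambda i:cv2.cvtColor(i.astype(np.uint8),cv2.COLOR_BGR2GRAY)
for nm,(x,y,w,h) in dict(coverfull=(250,217,15,20),notchhalf=(249,218,17,10),lowhalf=(249,227,17,9),display=(245,240,22,18)).items():
    S=z(g(s0),x-6,y-6,w+12,h+12,8);Tm=z(g(cur),x,y,w,h,8)
    r=cv2.matchTemplate(S,Tm,cv2.TM_CCOEFF_NORMED);_,m,_,l=cv2.minMaxLoc(r);print(nm,m,'orig minus now px',(l[0]/8-6,l[1]/8-6))
c=MO+[0,0,.07];print(proj('side',c+[0,0,.004])-proj('side',c),proj('side',c+MX*.045+[0,0,.008])-proj('side',c+MX*.045))
im=np.hstack([z(s0,236,205,46,50,8),z(cur,236,205,46,50,8)]);cv2.imwrite('pics/c8.png',np.clip(im*1.0,0,255))
E
```

```text
coverfull 0.5957348942756653 orig minus now px (0.125, 0.125)
notchhalf 0.47071224451065063 orig minus now px (0.0, 0.125)
lowhalf 0.5767227411270142 orig minus now px (-1.0, -2.25)
display 0.99577796459198 orig minus now px (0.0, 0.0)
[ 0.01992178 -1.18249351] [ 0.04028919 -2.32389371][ WARN:0@1.818] global loadsave.cpp:1063 imwrite_ Unsupported depth image for selected encoder is fallbacked to CV_8U.
```

View pics/c8.png

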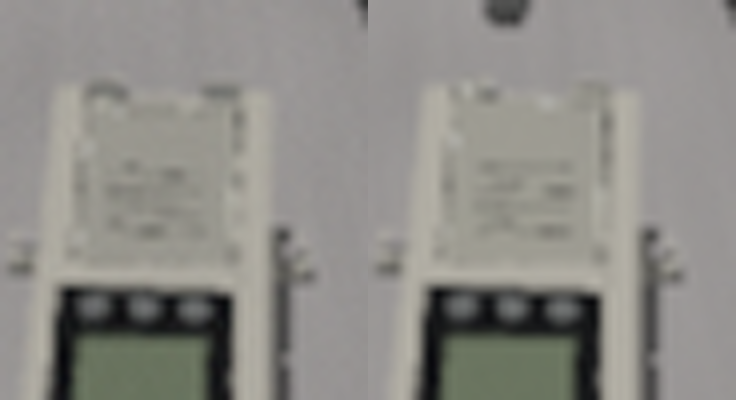

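The enlarged pair shows the cover's notch edge moved up (crop y≈108 to ≈95) over the noses, with the ribs shifted and shading changed: sprung and resting on the noses, and the lever lies on the bench. I'll now grip the cover across its width at monitor x +15 mm, tilted 5°.

```bash
cat >> h.py <<'E'
def cov(x,z,th=5): 
    p=MO+MX*x;p[2]=z;return p,tool(MY-90,th)
E
python3 - <<'E'
from h import *
for z in(.186,.1,.075,.068):
  p,T=cov(.015,z);print(p.round(4),delta(p,T))
E
```

```text
[ 0.5243 -0.1761  0.186 ] [-7.000e-04  2.830e-02 -3.000e-04 -8.384e-01  3.310e-02 -5.700e-03]
[ 0.5243 -0.1761  0.1   ] [-7.000e-04  2.830e-02 -3.000e-04 -8.381e-01  3.360e-02  2.093e-01]
[ 0.5243 -0.1761  0.075 ] [-7.000e-04  2.830e-02 -3.000e-04 -8.380e-01  3.380e-02  2.718e-01]
[ 0.5243 -0.1761  0.068 ] [-7.000e-04  2.830e-02 -3.000e-04 -8.379e-01  3.380e-02  2.893e-01]
```

send_rows(deltas=[[0, 0, 0, -0.06, 0.005, 0, -0.6], [0, 0.005, 0, -0.15, 0.01, 0, -0.6], [0, 0.01, 0, -0.26, 0.015, 0, -0.6], [0, 0.015, 0, -0.38, 0.02, 0, -0.6], [0, 0.02, 0, -0.5, 0.025, 0, -0.6], [0, 0.028, 0, -0.62, 0.03, 0, -0.6], [0, 0.028, 0, -0.74, 0.033, 0, -0.6], [0, 0.028, 0, -0.82, 0.033, 0.02, -0.6], [0, 0.028, 0, -0.838, 0.033, 0.08, -0.6], [0, 0.028, 0, -0.838, 0.033, 0.15, -0.6], [0, 0.028, 0, -0.838, 0.033, 0.2, -0.6], [0, 0.028, 0, -0.838, 0.033, 0.2, -0.6]])

```text
time: 17.05
tool_pos: [0.5229, -0.1754, 0.1017]
ee_rot: [0.745, 0.666, 0.031, -0.031]
wrist_force: [-0.4, 0.1, 1.0]
width: 0.0753
grip_force: 0.0
```

```bash
python3 - <<'E'
from h import *
o=get_obs();print(o['tool_pos'],o['width'])
for z in(.08,.072,.068):
  p,T=cov(.015,z);print(p.round(4),delta(p,T))
E
```

```text
[ 0.5229461  -0.17543795  0.10166923] 0.0752675474934588
[ 0.5243 -0.1761  0.08  ] [-0.0018 -0.0001 -0.0005 -0.006   0.004   0.0538]
[ 0.5243 -0.1761  0.072 ] [-0.0018 -0.0001 -0.0005 -0.0077  0.0041  0.0738]
[ 0.5243 -0.1761  0.068 ] [-0.0018 -0.0001 -0.0005 -0.0086  0.0041  0.0837]
```

send_rows(deltas=[[-0.002, 0, 0, -0.003, 0.004, 0.025, -0.6], [-0.002, 0, 0, -0.006, 0.004, 0.05, -0.6], [-0.002, 0, 0, -0.007, 0.004, 0.068, -0.6], [-0.002, 0, 0, -0.008, 0.004, 0.078, -0.6], [-0.002, 0, 0, -0.008, 0.004, 0.083, -0.5], [-0.002, 0, 0, -0.008, 0.004, 0.083, -0.4], [-0.002, 0, 0, -0.008, 0.004, 0.083, -0.3]], squeeze=15)

```text
time: 17.75
tool_pos: [0.5266, -0.1761, 0.0714]
ee_rot: [0.744, 0.666, 0.035, -0.027]
wrist_force: [-0.2, 0.0, -0.5]
width: 0.0624
grip_force: 0.0
```

```bash
python3 - <<'E'
from h import *
o=get_obs();print(o['tool_pos'],o['width'],o['wrist_force'],delta(*cov(.015,.068)))
E
```

```text
[ 0.52656824 -0.17605722  0.07139074] 0.06239239254031783 [-0.17657968  0.008418   -0.53030986] [ 0.0019 -0.0002 -0.0002 -0.0014 -0.0056  0.0084]
```

send_rows(deltas=[[0.002, 0, 0, -0.001, -0.005, 0.004, -0.3], [0.002, 0, 0, -0.001, -0.005, 0.007, -0.3], [0.002, 0, 0, -0.001, -0.005, 0.007, -0.2], [0.002, 0, 0, -0.001, -0.005, 0.007, 0], [0.002, 0, 0, -0.001, -0.005, 0.007, 0.3], [0.002, 0, 0, -0.001, -0.005, 0.007, 1], [0.002, 0, 0, -0.001, -0.005, 0.007, 1], [0.002, 0, 0, -0.001, -0.005, 0.007, 1]], squeeze=15)

```text
time: 18.55
tool_pos: [0.5244, -0.176, 0.0683]
ee_rot: [0.744, 0.666, 0.033, -0.03]
wrist_force: [-0.0, 1.4, 0.5]
width: 0.0519
grip_force: 15.0
```

```bash
python3 - <<'E'
from h import *
for _ in range(2):
  camera('side');o=get_obs();print(o['tool_pos'],o['width'],o['wrist_force'],o['grip_force'],delta(*cov(.015,.068)))
R=Rn.from_quat(o['ee_rot']).inv()
print([ (R.apply(v)/.4).round(4) for v in (MX*.009+[0,0,.001],MX*.011+[0,0,.05])])
E
```

```text
[ 0.52441518 -0.1759533   0.06829949] 0.05160858993149629 [ 0.6894691   0.0684001  -0.13305251] 15.000344663858414 [-0.0002 -0.0002 -0.0002 -0.0004 -0.0001  0.0007]
[ 0.52443846 -0.17594404  0.06829622] 0.05198674768205556 [ 0.23343419  0.36992141 -0.18983876] 15.000312477350235 [-0.0002 -0.0002 -0.0002 -0.0005 -0.0002  0.0007]
[array([ 0.0226, -0.    , -0.0005]), array([ 3.840e-02, -1.000e-04, -1.221e-01])]
```

send_rows(deltas=[[0, 0, 0, 0.005, 0, 0, 1], [0, 0, 0, 0.01, 0, 0, 1], [0, 0, 0, 0.015, 0, 0, 1], [0, 0, 0, 0.02, 0, 0, 1], [0, 0, 0, 0.023, 0, 0, 1], [0, 0, 0, 0.023, 0, 0, 1], [0, 0, 0, 0.023, 0, 0, 1]], squeeze=25)

```text
time: 19.35
tool_pos: [0.5259, -0.1668, 0.0696]
ee_rot: [0.744, 0.666, 0.033, -0.029]
wrist_force: [0.2, -1.4, 6.4]
width: 0.0519
grip_force: 25.0
```

send_rows(deltas=[[0, 0, 0, 0, 0, -0.01, 1], [0, 0, 0, 0, 0, -0.025, 1], [0, 0, 0, 0.002, 0, -0.05, 1], [0, 0, 0, 0.004, 0, -0.08, 1], [0, 0, 0, 0.008, 0, -0.12, 1], [0, 0, 0, 0.016, 0, -0.2, 1], [0, 0, 0, 0.02, 0, -0.25, 1], [0, 0, 0, 0.02, 0, -0.25, 1]])

```text
time: 20.15
tool_pos: [0.5269, -0.1682, 0.173]
ee_rot: [0.744, 0.666, 0.034, -0.028]
wrist_force: [-0.6, -1.4, -1.1]
width: 0.0515
grip_force: 25.0
```

```bash
python3 - <<'E'
from h import *
s0=cv2.imread('pics/s0r.png').astype(float);c=np.mean([camera('side')[:,:,::-1].astype(float) for _ in range(3)],0)
o=get_obs();print(o['tool_pos'],o['width'],o['wrist_force'],o['grip_force'])
# is the bay now dark where cover lay
M=lambda x,y,z:np.r_[(MO+MX*x+np.array([-MX[1],MX[0],0])*y)[:2],z]
for x in(-.03,0,.03):
  u,v=np.round(proj('side',M(x,.0,.066))).astype(int);print(x,(u,v),s0[v-1:v+2,u-1:u+2].mean((0,1)).round(),c[v-1:v+2,u-1:u+2].mean((0,1)).round())
# mat edges
t=cv2.imread('pics/t0r.png');g=t.max(2);m=(g<45).astype(np.uint8);n,l,st,ce=cv2.connectedComponentsWithStats(m)
u,v=np.round(proj('top',[.69,.03,.003])).astype(int);k=l[v,u];pts=np.argwhere(l==k)[:,::-1].astype(np.float32);b=cv2.minAreaRect(pts)
W=[ray('top',*q,.003) for q in cv2.boxPoints(b)];print(st[k],np.mean(W,0),[np.linalg.norm(W[i]-W[i-1]).round(4) for i in range(4)],np.array(W).round(3).tolist())
E
```

```text
[ 0.52526136 -0.1673832   0.16944454] 0.05157387890329293 [-0.23454143 -0.16312761 -1.80595856] 24.999496936798096
-0.03 (np.int64(255), np.int64(235)) [136. 145. 146.] [43. 45. 45.]
0 (np.int64(255), np.int64(228)) [132. 140. 142.] [85. 90. 92.]
0.03 (np.int64(255), np.int64(222)) [142. 151. 152.] [ 94.  99. 101.]
[ 200  120   63   52 2572] [0.68933663 0.03150689 0.003     ] [np.float64(0.1365), np.float64(0.1775), np.float64(0.1368), np.float64(0.1762)] [[0.746, 0.128, 0.003], [0.768, -0.048, 0.003], [0.632, -0.064, 0.003], [0.611, 0.111, 0.003]]
```

```bash
python3 - <<'E'
from h import *
T=tool(7.1,0)
for z in(.17,.08):print(delta([.687,.046,z],T))
E
```

```text
[ 0.0031 -0.028  -0.0745  0.5726  0.3432  0.049 ]
[ 0.0031 -0.028  -0.0745  0.5528  0.3434  0.2731]
```

send_rows(deltas=[[0, 0, 0, 0.03, 0.02, 0, 1], [0, 0, 0, 0.1, 0.06, 0.01, 1], [0, 0, -0.01, 0.18, 0.11, 0.015, 1], [0, 0, -0.02, 0.26, 0.16, 0.02, 1], [0, -0.01, -0.035, 0.34, 0.21, 0.03, 1], [0, -0.02, -0.05, 0.42, 0.26, 0.035, 1], [0.001, -0.028, -0.065, 0.5, 0.3, 0.045, 1], [0.003, -0.028, -0.074, 0.55, 0.33, 0.05, 1], [0.003, -0.028, -0.074, 0.57, 0.343, 0.07, 1], [0.003, -0.028, -0.074, 0.563, 0.343, 0.14, 1], [0.003, -0.028, -0.074, 0.556, 0.343, 0.22, 1], [0.003, -0.028, -0.074, 0.553, 0.343, 0.27, 1]])

```text
time: 21.5
tool_pos: [0.6855, 0.0451, 0.0779]
ee_rot: [0.663, 0.748, -0.001, -0.001]
wrist_force: [-0.1, 0.6, -0.5]
width: 0.0512
grip_force: 25.0
```

```bash
python3 - <<'E'
from h import *
camera('side');o=get_obs();print(o['time'],o['tool_pos'],o['width'],o['wrist_force'],o['torque'])
T=tool(7.1,0)
for z in(.03,.012,.006,.004):print(delta([.687,.046,z],T))
R=Rn.from_quat(o['ee_rot'])
t=camera('top')[:,:,::-1];s=camera('side')[:,:,::-1];cv2.imwrite('pics/n_s.png',s)
# predicted cover corners in side, and grey-plastic pixels over mat
mask=(s.min(2)>95)
ce=o['tool_pos']+R.apply([-.015,0,-.005]);u,v=proj('side',ce);u,v=int(u),int(v);print(u,v)
for r in range(v-24,v+30,2):print(r,''.join('#' if mask[r,c] else '.' for c in range(u-30,u+31)))
for x in(-.06,.03):
  for y in(-.026,.026):print(proj('side',o['tool_pos']+R.apply([x,y,-.008])).round(1))
E
```

```text
21.55 [0.684128   0.04526562 0.07526305] 0.05174374003239228 [-2.17439795 -0.52665654 -4.13491483] [-0.04581996  0.22523366  0.05686783]
[-0.002   0.0003 -0.0011  0.0011  0.0081  0.1131]
[-0.002   0.0003 -0.0011  0.0011  0.0083  0.1581]
[-0.002   0.0003 -0.0011  0.0011  0.0084  0.1731]
[-0.002   0.0003 -0.0011  0.0011  0.0085  0.1781]
300 180
156 ............#######....##############....##.....#############
158 ...........####..##.##################...##...###############
160 ......#########..##..#################...##.#################
162 ......#########..##.##################...#...################
164 .......#######...##..################....####################
166 #.....##..#####.....##.##############...######.##############
168 ##################..#################...######...############
170 ##################..#################...#######.....#########
172 ##################.##################...######...........####
174 ##################..##..##.........#...######................
176 ###################.##.................#######...............
178 #####################....
[... 382 characters left out ...]
................................................##
192 ............................................................#
194 .............................................................
196 ######.......................................................
198 ########.....................................................
200 #########....................................................
202 ##########.................................................##
204 ###########...........................................#######
206 ############...........................................######
208 ############.............................................####
[296.5 187.3]
[312.5 185.8]
[288.5 173.3]
[303.6 172. ]
```

send_rows(deltas=[[-0.002, 0, 0, 0.001, 0.008, 0.04, 1], [-0.002, 0, 0, 0.001, 0.008, 0.09, 1], [-0.002, 0, 0, 0.001, 0.008, 0.13, 1], [-0.002, 0, 0, 0.001, 0.008, 0.155, 1], [-0.002, 0, 0, 0.001, 0.008, 0.163, 1], [-0.002, 0, 0, 0.001, 0.008, 0.168, 1], [-0.002, 0, 0, 0.001, 0.008, 0.172, 1], [-0.002, 0, 0, 0.001, 0.008, 0.174, 1], [-0.002, 0, 0, 0.001, 0.008, 0.174, 1]])

```text
time: 22.55
tool_pos: [0.6903, 0.0464, 0.0119]
ee_rot: [0.663, 0.749, 0.002, 0.002]
wrist_force: [0.6, -0.3, -0.3]
width: 0.0516
grip_force: 25.0
```

```bash
python3 - <<'E'
from h import *
for _ in range(3):
  camera('side');o=get_obs();print(o['tool_pos'],o['width'],o['wrist_force'],o['torque'],delta([.687,.046,.004],tool(7.1)))
E
```

```text
[0.69034668 0.04647678 0.01186896] 0.051839903624880154 [-0.26789223  0.45992792 -0.58821513] [0.01756533 0.01847086 0.0328566 ] [ 0.0021  0.0001 -0.0005 -0.0002 -0.0086  0.0196]
[0.69036011 0.04644269 0.01185345] 0.05155020956788585 [-0.41055812  0.27675272 -0.50225801] [-0.07851727  0.06097494 -0.03010071] [ 0.0021  0.0001 -0.0006 -0.0001 -0.0086  0.0196]
[0.6903057  0.04642017 0.0118081 ] 0.05154699482706827 [ 0.20832563  0.59372549 -0.17388509] [-0.07433288  0.06046444 -0.00733889] [ 0.0021  0.0001 -0.0006 -0.     -0.0085  0.0195]
```

Still 8 mm up with no contact; I'll go down slowly.

send_rows(deltas=[[0.002, 0, 0, 0, -0.008, 0.005, 1], [0.002, 0, 0, 0, -0.008, 0.01, 1], [0.002, 0, 0, 0, -0.008, 0.013, 1], [0.002, 0, 0, 0, -0.008, 0.016, 1], [0.002, 0, 0, 0, -0.008, 0.016, 1], [0.002, 0, 0, 0, -0.008, 0.016, 1]])

```text
time: 23.3
tool_pos: [0.687, 0.0459, 0.0053]
ee_rot: [0.663, 0.749, -0.0, 0.0]
wrist_force: [-2.2, -0.9, 5.4]
width: 0.0514
grip_force: 25.0
```

```bash
python3 - <<'E'
from h import *
for _ in range(3):
  camera('side');o=get_obs();print(o['tool_pos'],o['width'],o['wrist_force'],o['torque'],delta([.687,.046,.004],tool(7.1)))
E
```

```text
[0.6870137  0.04596007 0.0052964 ] 0.05148581001062038 [-2.31047968 -0.03771485  6.08528869] [-0.09599214  0.78536555  0.05679873] [-0.      0.0001 -0.0006  0.0001 -0.      0.0032]
[0.68699184 0.04591724 0.00529468] 0.051638216254449996 [-2.42157989 -0.21955664  4.46678793] [0.00488334 0.82752169 0.06212021] [-0.      0.0001 -0.0006  0.0002  0.      0.0032]
[0.68700202 0.04588363 0.00529501] 0.05146185837934377 [-2.89731389 -0.11476592  5.22619117] [-0.04523129  0.74760967 -0.02382851] [-0.      0.0001 -0.0006  0.0003  0.      0.0032]
```

send_rows(deltas=[[0, 0, 0, 0, 0, 0, 0.2], [0, 0, 0, 0, 0, 0, -0.1], [0, 0, 0, 0, 0, 0, -0.3], [0, 0, 0, 0, 0, 0, -0.5], [0, 0, 0, 0, 0, 0, -0.5], [0, 0, 0, 0, 0, -0.03, -0.5], [0, 0, 0, 0, 0, -0.1, -0.5], [0, 0, 0, 0, 0, -0.2, -0.5], [0, 0, 0, 0, 0, -0.32, -0.5], [0, 0, 0, 0, 0, -0.44, -0.5], [0, 0, 0, 0, 0, -0.5, -0.5]])

```text
time: 24.55
tool_pos: [0.6883, 0.0456, 0.2105]
ee_rot: [0.663, 0.749, 0.002, 0.002]
wrist_force: [0.2, -0.0, 0.1]
width: 0.0702
grip_force: 0.0
```

send_rows(deltas=[[0, 0, 0, 0, -0.05, 0, -0.5], [0, 0, 0, 0.05, -0.12, 0, -0.5], [0, 0, 0, 0.12, -0.2, 0, -0.5], [0, 0, 0, 0.2, -0.3, 0, -0.5], [0, 0, 0, 0.28, -0.4, 0, -0.5], [0, 0, 0, 0.36, -0.45, 0, -0.5], [0, 0, 0, 0.44, -0.45, 0, -0.5], [0, 0, 0, 0.5, -0.45, 0, -0.5], [0, 0, 0, 0.5, -0.45, 0, -0.5], [0, 0, 0, 0.5, -0.45, 0, -0.5]])

```text
time: 25.55
tool_pos: [0.484, 0.2225, 0.2055]
ee_rot: [0.662, 0.749, 0.0, 0.0]
wrist_force: [1.1, -0.6, -0.5]
width: 0.0705
grip_force: 0.0
```

```bash
python3 - <<'E'
from h import *
o=get_obs();print(o['time'],o['tool_pos'],o['wrist_force'],o['width'])
for n in('top','side'):
  t=camera(n)[:,:,::-1];cv2.imwrite(f'pics/fin_{n}.png',t)
  m=(t.min(2)>60).astype(np.uint8)
  poly=np.array([proj(n,[x,y,.003]) for x,y in((.742,.118),(.760,-.042),(.638,-.056),(.618,.104))],np.int32)
  k=np.zeros_like(m);cv2.fillPoly(k,[poly],1);m&=k
  pts=np.argwhere(m)[:,::-1].astype(np.float32)
  b=cv2.minAreaRect(pts);W=np.array([ray(n,*q,.009) for q in cv2.boxPoints(b)])
  print(n,len(pts),W.mean(0),[np.linalg.norm(W[i]-W[i-1]).round(3) for i in range(4)])
  x0,y0=poly.min(0);x1,y1=poly.max(0)
  for r in range(y0,y1+1,2):print(''.join(' .:-=+*#%@'[min(9,int(v)//26)] for v in t[r,x0:x1+1].min(1)))
# lever check: change map between c3-time and now not saved; sample the lever mask
E
```

```text
25.55 [0.48404299 0.22254306 0.20554573] [ 1.0699569  -0.62908511 -0.4523647 ] 0.07052543416724999
top 546 [0.68827496 0.03022964 0.009     ] [np.float64(0.054), np.float64(0.101), np.float64(0.054), np.float64(0.101)]
+++++++++++++++++++++++++++++=====--::::................-++
++++++++++++++=====-=::::...............................-++
=-===--:::..............................................:++
........................................................:=+
.........................................................:+
.........................................................:+
.........................................................:+
.................................:--======+:..............-
............... ...:-======+*****+++++++++*+..............-
............:+*+=***+++++*+++++++++*+++++***--............:
............:+++-**+++++*+*+=+*++++*****++++=*............:
................:*+*+*+++*+*+=***++=**++*+*+++:............
.................=*+*++***++**++=++-=**+******:............
:................-**++****+**+++++*++*++*****.:............
:................:***+***+*******+**+****
[... 810 characters left out ...]
...........:-+++++++++++
. ......... .:---. ...:::=++=...........-++++++++++
-.............=++++++++++++++=. ..... ...:=++++++++
+-..... ...  ..=+++++++++++++++- .... ... .=+++++++
++-... . ..... .=++++++=++++++++-.. ..... ..-++++++
++=-..  .   .....-++=+++++++=++++-.   ..   ..-+++++
+++=:.. . . ... ..-++++++=+====+++=. . ....   .=+++
++++=-........   ..-++++++==+++++++=........ . .-++
+++++=:. ..  .. ....-++++++=========: . ... .....-+
++++++=: ..  ... ....::::--=====-:................:
+++++++=.  ...... ............ ....................
++++++++=... ..... ....... . .......... ...........
+++++++++=................. ....... ..  ... ..... .
++++++++++=.. .....................:::--======+++++
```

```bash
python3 - <<'E'
from h import *
print(sign_off())
E
```

```text
the job is handed in; nothing more can be done
None
```

The job is handed in at about 25.6 s of the 72 s: the lever is back flat on the bench, the cover sprang, and it now lies flat, ribs up, about 2 mm from the measured mat centre; I didn't re-check the bystanders at the end, and no verdict came back.

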